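# Walk the press stand up to its stops

### The arm

A 6-joint arm with a two-finger parallel gripper is mounted at the origin on the work surface. World frame = base frame: x ahead of the robot, y to its left, z up, the work surface at z = 0. Lengths are in m, angles in rad, forces in N, time in s.
With the tool pointing down it reaches from about 0.325 to 0.9 m from the base axis. Payload 6.1 kg.
Tool frame: the origin (TCP) lies at the very end of the fingers, on their centre line; the grasp point (between the pads) lies 19 mm behind it (robot.hold_point_z is the distance from the TCP to the grasp point, in m); z points along the fingers, y is the direction in which the jaws open and shut (so a half turn about z gives the same grasp; the last joint's range is limited). The gripper opens to 87 mm and grips with 3 to 60 N. Pads are 19 mm wide; open, the fingers measure 117 mm over their backs; the gripper's body (75 mm by 190 mm) begins 51 mm behind the grasp point.
Start: joints at [1.076, 0.22, 1.526, -0, 1.395, -0.126], TCP at [0.225, 0.583, 0.223] pointing down, gripper open.
Joint ranges: [-2.98, 2.98], [-0.91, 2.08], [0.09, 2.57], [-1.24, 4.39], [0.2, 2.65], [-2.68, 2.68]. Speed limits (rad/s): [2.57, 2.57, 3.01, 3.14, 3.14, 3.14].

### API

Orientations are given as a unit quaternion [x, y, z, w].
In Python, from bench import robot gives the robot as it stands.
- The arm moves only by the tool servo_tool, never from a script. Its argument "motion" is a list of rows, each a list of 4 numbers: the shift along the tool's x, y, z in mm, then the turn about the tool's z in degrees. A call has 1 to 12 rows; each row shifts and turns the pose as measured when the row begins, along the tool's axes as they then stand; what a row does not reach is not made up. A row lasts 1/8 s, in which the tool goes at most 62.5 mm and 10.7 degrees, less where a joint would pass 70% of its speed; a pose out of reach is approached as far as the arm can. A call with a gripper value outside its range is refused whole. "claw" is the finger opening in mm, from 0 to 87, set as the call begins (left out, the last holds). The fingers move at their own pace and stop on an object; "squeeze" is the grip in N (left out, the last holds). Time passes only in rows, so rows that do not move let the fingers close. It gives the time, the measured TCP pose, the force and the opening at its end, in the units of the state.
- robot.observe(): the state, without advancing time (a new reading comes with each control period).
- robot.camera(name): name is "scene" or "side" or "wrist"; returns a dict with "pixels" (384x512x3 uint8, red, green, blue), "range_z" (384x512 float32, m along the optical axis (not along the pixel's ray), 0 where there is no reading), "K" (3x3 intrinsics, pixels), "xyz" and "attitude" of the camera in the world; the wrist camera has in their place "T_tool_cam" (4x4, takes a point from camera to tool coordinates, whose origin is the TCP and whose axes are the flange's). Camera axes: x right, y up, looking along -z (the intrinsics and any distortion apply to the point x, -y, -z); pixel columns grow to the right and rows downward; lengths in m; the calibration is good to about 2 mm. A picture is of the moment at which its call begins: read the wrist's pose just before it.
- robot.close_job(): hands the job in, once; it reports no verdict.
Trained networks look in a picture, given as the dict that the camera call returned (one of the last four; its "shot" number tells which), for a name from the list of things; names that differ only in an ending like _2 or _b are one class to them, and where a whole thing is asked for, a point or a joint stands for the part that bears it (a point fixed in the world has none). Each returns a list of dicts, best first, with "p" (0 to 1); they miss things now and then, are a little off and sometimes report something else, mostly with a low value. They report only what shows in the picture. A call takes as long as a camera call.
- robot.masks_of(picture, thing): "mask" (384x512 bool, what is visible of it) and "rect" ([left, top, right, bottom] in pixels, round what is visible of it).
The state is a dict: "time": time; "joints": joint angles; "joint_vel": joint speeds; "joint_torque": joint torques, N m; "tcp_pos": TCP position; "ee_rot": TCP orientation; "ft_force": force on the tool from outside, world axes, zero at the start; "torque": the same for the moment, N m; "grip_width": opening from 0.0 (shut) to 1.0 (fully open).
Only numpy, scipy, OpenCV 4.12 (cv2) and the standard library are available. Lean on these libraries where they do the work, as an engineer would, in place of code of your own. Each camera call takes 0.05 s, during which the arm holds its last target.

### The job

Walk the heavy press stand forward across the bench by pushing its two rear corners in turn, until the front of its base rests against both adjustable stops of the fence, with both sprung pins pressed in, and within 3 cm of the middle of the fence. Ease it up to the stops without ramming them, never let it swing more than 20 degrees out of square with the fence or tip, and do not touch its readout or press post. Leave everything else on the bench where it is.

Things in the scene. Friction and masses are not known exactly. Their poses are not given: they have to be found in the camera images.
- stand: the heavy grey press stand (about 1.1 kg, varies by a fifth; pushing a rear corner takes up to 14 N, up to 20 N once the other side is on its stop): a flat rectangular base 150 mm (its x) by 200 mm (its y) by 45 mm high, too wide to grasp. Origin: centre of the underside; x points from the rear face (robot side, x = -75 mm) to the front face (+75 mm), z up. Post on its front half, readout on its rear face
- corner_left (a point): pushing point on the rear face of the base at its left (+y) corner: 78 mm from the middle, half-way up (22.5 mm above the bench). The rear face is bare from 55 to 100 mm from the middle. The stand then turns about a point roughly 60 mm to the other side of its centre, or about the other stop once on it: the corner swings outward by half, then by all of its forward way; a finger that does not follow may bind
- corner_right (a point): pushing point on the rear face at the right (-y) corner: 78 mm from the middle, half-way up; axes as the stand
- front_mid (a point): middle of the front face of the base, half-way up; axes as the stand
- readout: fragile black digital readout with a green display, 110 mm wide, fixed to the stand; it juts 34 mm back from the middle of the rear face, from 13 to 59 mm above the bench. Origin: on the rear face, in the middle of the readout's height and width. Not to be touched
- post: press post fixed on top of the base: foot block, two columns and an arm reaching forward with the press spindle, top about 270 mm above the bench. Origin: centre of its underside, 42 mm in front of the stand's centre, 45 mm up; all of it lies more than 85 mm in front of the rear face. Not to be touched
- fence: fixed aluminium stop fence, 280 mm long (its y), 50 mm high, 20 mm thick. Origin: on the bench under the middle of the face that looks to the stand; its x axis points away from the stand, square to the face, y to the left along it
- stop_left: left adjustable stop on the fence, 62 mm left of its middle; origin: on the fence's face, 25 mm up, axes as the fence. From its 12 mm thick grey block an 18 mm steel screw nose sticks out 5 to 22 mm towards the stand: each stop's setting varies and is not reported; see or feel it. From the nose stands a 6 mm brass sprung pin that pushes in with 0.3 to 1.4 N; the nose is a hard stop
- stop_right: right adjustable stop, the same, 62 mm to the right of the fence's middle, with its own unreported setting
- glue_bottle: bystander: white glue bottle with orange cap, 64 mm across, 170 mm tall, standing; origin: centre of its underside
- bar: bystander: aluminium straight bar with a red base strip, 160 x 45 x 34 mm, lying on the bench; origin: centre of its underside
- clamp_foot: bystander: dark steel clamp foot, 70 mm across at the foot, 120 mm tall, standing; origin: centre of its underside
- offcut: bystander: brown wooden offcut, 90 x 140 x 30 mm; origin: centre of its underside
- driver: bystander: red-handled screwdriver lying on the bench, about 200 mm long
- parts_bin: bystander: blue open parts bin 130 x 180 x 70 mm; origin: centre of its underside
- workpiece: bystander: wooden workpiece 60 x 90 x 40 mm lying on the 6 mm steel plate behind the fence; origin: centre of its underside

How it is judged:
By the outcome, as a careful person would: the job done as asked, in the order asked, and still so for the second after the job is handed in, with the robot touching nothing.
It also fails if it takes over 72 s, if anything falls off the work surface, if the arm or the gripper's body presses on something with over 40 N, if the wrist force passes 120 N, or if a joint passes its speed limit or range.

## Working session

There is one attempt and no reset: what is moved stays moved. The work goes in short steps, Python scripts to look and compute and a tool call to move; the robot and the scene stay as the last step left them, time stands still between calls to the robot, and variables do not carry over. Pictures are saved under pics/ and viewed, and the job is handed in when it is done.

Besides the shell and the picture viewer there is one more tool, called after "Emit:" in YAML: its name, and indented under it one key for each argument. servo_tool: Moves the arm, as the interface text tells. Its arguments: {"type":"object","properties":{"motion":{"type":"array","items":{"type":"array","items":{"type":"number"}}},"claw":{"type":"number"},"squeeze":{"type":"number"}},"required":["motion"]}

```bash
mkdir -p pics; ls; cat > h.py <<'E'
import numpy as np,cv2
from scipy.spatial.transform import Rotation as R
from bench import robot
def snap(n,f):
    p=robot.camera(n); cv2.imwrite('pics/'+f,cv2.cvtColor(np.asarray(p['pixels']),cv2.COLOR_RGB2BGR)); return p
def Tcam(p):
    T=np.eye(4)
    if 'xyz' in p:
        a=np.asarray(p['attitude']); T[:3,:3]=a if a.shape==(3,3) else R.from_quat(a).as_matrix(); T[:3,3]=p['xyz']; return T
    o=robot.observe(); T[:3,:3]=R.from_quat(o['ee_rot']).as_matrix(); T[:3,3]=o['tcp_pos']; return T@np.asarray(p['T_tool_cam'])
def cloud(p):
    z=np.asarray(p['range_z']); K=p['K']; v,u=np.mgrid[:384,:512]
    c=np.stack([(u-K[0,2])/K[0,0]*z,-(v-K[1,2])/K[1,1]*z,-z],-1); T=Tcam(p)
    w=c@T[:3,:3].T+T[:3,3]; w[z<=0]=np.nan; return w
E
python3 - <<'E'
from h import *
for n in ['scene','side','wrist']:
    p=snap(n,n+'0.png'); print(n,{k:(np.round(v,3) if k not in('pixels','range_z') else '') for k,v in p.items()})
o=robot.observe(); print(o)
E
```

```text
pics
scene {'pixels': '', 'range_z': '', 'K': array([[351.244,   0.   , 251.16 ],
       [  0.   , 351.244, 190.201],
       [  0.   ,   0.   ,   1.   ]]), 'xyz': array([ 0.693, -0.687,  1.053]), 'attitude': array([0.296, 0.011, 0.066, 0.953]), 'shot': np.int64(1)}
side {'pixels': '', 'range_z': '', 'K': array([[459.109,   0.   , 258.741],
       [  0.   , 459.109, 191.702],
       [  0.   ,   0.   ,   1.   ]]), 'xyz': array([-0.327, -0.893,  1.369]), 'attitude': array([ 0.347, -0.147, -0.371,  0.849]), 'shot': np.int64(2)}
wrist {'pixels': '', 'range_z': '', 'K': array([[304.414,   0.   , 255.378],
       [  0.   , 304.414, 195.023],
       [  0.   ,   0.   ,   1.   ]]), 'T_tool_cam': array([[-0.   ,  0.97 ,  0.243,  0.066],
       [ 1.   ,  0.   , -0.   , -0.   ],
       [-0.   ,  0.243, -0.97 , -0.162],
       [ 0.   ,  0.   ,  0.   ,  1.   ]]), 'shot': np.int64(3)}
{'time': 0.15, 'joints': array([ 1.07591811e+00,  2.21079234e-01,  1.52734614e+00, -2.37799840e-05,
        1.39469526e+00, -1.26110965e-01]), 'joint_vel': array([-0.00189097, -0.00231658, -0.00354243, -0.00129604, -0.00047917,
        0.00097094]), 'joint_torque': array([ 9.85799343e-04, -4.95191467e+01, -3.87882578e+01,  6.99432660e-02,
        5.31618053e-02, -9.90144508e-05]), 'tcp_pos': array([0.2250795 , 0.58255138, 0.22166848]), 'ee_rot': array([ 1.83338531e-01,  9.83049541e-01, -7.31033521e-04, -2.22276573e-04]), 'ft_force': array([-0.28720414, -0.77935895,  0.12246458]), 'torque': array([0.02064798, 0.04084586, 0.00716446]), 'grip_width': 1.0010601158726333}
```

View pics/scene0.png

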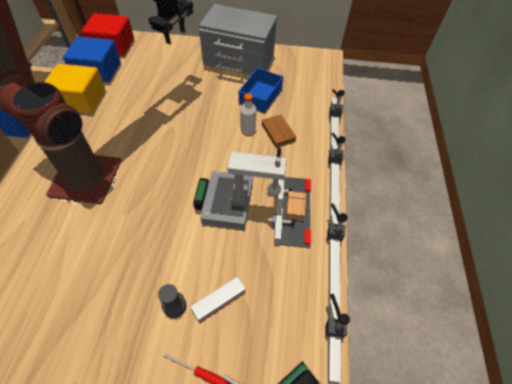

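View pics/side0.png

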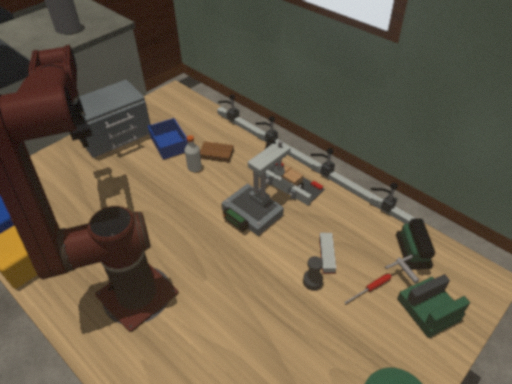

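View pics/wrist0.png

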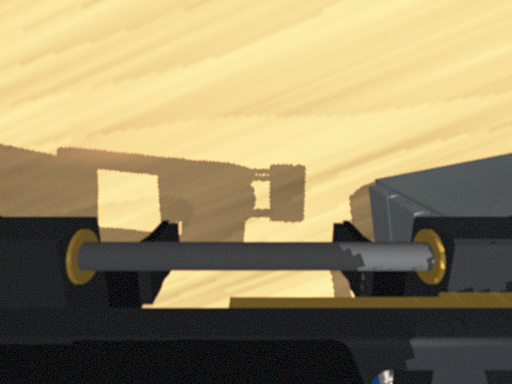

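The scene view shows the stand at about (228,200) with its readout at (201,193). The press arm is at (257,163), the fence at (280,208), and the bar and clamp foot at (218,298) and (172,300). Next I'll measure with depth.

```bash
python3 - <<'E'
from h import *
for n in ['scene','side']:
    p=robot.camera(n); w=cloud(p)
    np.save(f'pics/{n}.npy',w)
    for t in ['stand','readout','post','fence','stop_left','glue_bottle','bar','clamp_foot','offcut','workpiece']:
        for m in robot.masks_of(p,t)[:2]:
            q=w[m['mask']]; q=q[~np.isnan(q[:,0])]
            if len(q)<3: print(n,t,m['p'],m['rect'],len(q)); continue
            print(n,t,round(m['p'],2),np.round(m['rect']),len(q),np.round(np.percentile(q,[3,50,97],axis=0),3).tolist())
    # base top
    sel=(abs(w[...,2]-0.045)<0.006)
    sel&=(w[...,0]>0.3)&(w[...,0]<0.8)&(abs(w[...,1])<0.25)
    im=cv2.connectedComponentsWithStats(sel.astype(np.uint8))
    for i in range(1,im[0]):
        if im[2][i,4]>40:
            q=w[im[1]==i]; r=cv2.minAreaRect(q[:,:2].astype(np.float32)*1000); print(n,'top',im[2][i],np.round(r[0]),np.round(r[1]),round(r[2],1),q[:,2].mean())
E
```

```text
scene stand 0.96 [196. 150. 285. 230.] 4158 [[0.447, -0.134, 0.019], [0.576, -0.055, 0.055], [0.709, 0.046, 0.247]]
scene readout 0.68 [269. 177. 310. 250.] 1840 [[0.711, -0.17, 0.002], [0.767, -0.089, 0.007], [0.829, 0.095, 0.052]]
scene readout 0.59 [196. 179. 208. 208.] 302 [[0.433, -0.089, 0.029], [0.45, -0.044, 0.058], [0.465, 0.015, 0.062]]
scene post 0.67 [227. 150. 288. 206.] 1876 [[0.561, -0.069, 0.062], [0.626, -0.049, 0.242], [0.715, -0.005, 0.255]]
scene fence 0.89 [268. 177. 310. 251.] 1997 [[0.708, -0.172, 0.001], [0.768, -0.09, 0.007], [0.83, 0.096, 0.052]]
scene stop_left 0.21 [239.  67. 282. 115.] 1279 [[0.507, 0.437, 0.001], [0.593, 0.563, 0.03], [0.671, 0.639, 0.071]]
scene glue_bottle 0.84 [240.  98. 256. 135.] 520 [[0.535, 0.302, 0.008], [0.564, 0.315, 0.091], [0.591, 0.347, 0.17]]
scene bar 0.63 [190. 277. 247. 326.] 1008 [[0.513, -0.442, 0.004], [0.573, -0.386, 0.033], [0.636, -0.328, 0.037]]
scene clamp_foot 0.69 [158. 284. 190. 320.] 691 [[0.423, -0.446, 0.01], [0.455, -0.423, 0.07], [0.479, -0.39, 0.122]]
scene clamp_foot 0.2 [287. 192. 304. 224.] 491 [[0.74
[... 1311 characters left out ...]
lamp_foot 0.69 [302. 255. 325. 294.] 540 [[0.411, -0.445, 0.01], [0.431, -0.422, 0.058], [0.465, -0.39, 0.125]]
side clamp_foot 0.25 [221. 138. 288. 237.] 3205 [[0.43, -0.134, 0.007], [0.556, -0.048, 0.052], [0.7, 0.058, 0.249]]
side offcut 0.57 [196. 141. 234. 160.] 562 [[0.622, 0.255, 0.005], [0.676, 0.32, 0.029], [0.74, 0.395, 0.037]]
side workpiece 0.48 [281. 166. 306. 190.] 258 [[0.743, -0.076, 0.019], [0.773, -0.044, 0.046], [0.806, 0.004, 0.054]]
side top [266 166  36  22 263] [746. -14.] [105. 129.] 4.2 0.04625160297510499
side top [ 221  183   63   48 1145] [519. -36.] [189. 210.] 0.9 0.04608355169397237
side top [287 183  20  14  88] [ 716. -106.] [92. 37.] 89.9 0.04662698282795619
```

```bash
python3 - <<'E'
from h import *
for n in ['scene','side']:
    w=np.load(f'pics/{n}.npy')
    im=cv2.imread(f'pics/{n}0.png')
    s=(slice(140,260),slice(180,320)) if n=='scene' else (slice(130,250),slice(210,330))
    cv2.imwrite(f'pics/{n}_crop.png',cv2.resize(im[s],None,fx=5,fy=5,interpolation=cv2.INTER_CUBIC))
    q=w.reshape(-1,3); q=q[(abs(q[:,2]-.045)<.004)]
    # left/right edges
    def edge(q,ax,lo,hi,side,b=.01):
        o=1-ax; pts=[]
        for a in np.arange(lo,hi,b):
            r=q[(q[:,o]>=a)&(q[:,o]<a+b)]
            if len(r)>1: i=(np.argmax if side>0 else np.argmin)(r[:,ax]); pts.append(r[i,:2])
        pts=np.array(pts); c=np.polyfit(pts[:,o],pts[:,ax],1); print(n,'ax',ax,side,'slope deg',round(np.degrees(np.arctan(c[0])),2),'mid',np.round(np.polyval(c,(lo+hi)/2),4),'res',np.round(pts[:,ax]-np.polyval(c,pts[:,o]),3))
    st=q[(q[:,0]>.4)&(q[:,0]<.66)&(abs(q[:,1]+.04)<.13)]
    edge(st,1,.48,.60,1); edge(st,1,.48,.60,-1)
    edge(st[st[:,0]<.62],0,-.13,-.1,-1,.005);edge(st,0,.02,.06,-1,.005)
    edge(st[st[:,0]<.66],0,-.12,.05,1)
    f=w.reshape(-1,3); f=f[(f[:,0]>.66)&(f[:,0]<.76)&(abs(f[:,1]+.04)<.16)&(f[:,2]>.012)&(f[:,2]<.06)]
    edge(f[f[:,2]>.045],0,-.18,.1,-1); edge(f[f[:,2]>.045],1,.705,.725,1,.005);edge(f[f[:,2]>.045],1,.705,.725,-1,.005)
    edge(f[(f[:,2]<.04)],0,-.18,.1,-1,.01)
E
```

```text
scene ax 1 1 slope deg -30.12 mid 0.0382 res [-0.005 -0.003  0.002  0.008  0.015  0.018  0.026  0.011 -0.091 -0.085
  0.046  0.056]
scene ax 1 -1 slope deg 0.16 mid -0.1349 res [-0.001  0.    -0.001 -0.     0.001  0.     0.001  0.002 -0.001 -0.001
 -0.    -0.   ]
scene ax 0 -1 slope deg -3.58 mid 0.4673 res [-0.    -0.    -0.001  0.002  0.    -0.001]
scene ax 0 -1 slope deg 3.77 mid 0.4704 res [-0.001  0.002  0.001 -0.001 -0.003 -0.001  0.006 -0.003]
scene ax 0 1 slope deg 0.48 mid 0.6147 res [-0.001  0.001  0.     0.001  0.    -0.001  0.001 -0.    -0.002 -0.
 -0.001  0.001 -0.001  0.001 -0.     0.001  0.   ]
scene ax 0 -1 slope deg 0.66 mid 0.7139 res [ 0.005  0.005  0.003  0.003  0.004  0.004 -0.007 -0.009 -0.01  -0.011
  0.001  0.    -0.001 -0.002 -0.002 -0.    -0.001 -0.001  0.007  0.01
  0.009  0.    -0.004 -0.004]
scene ax 1 1 slope deg 81.02 mid 0.0103 res [-0.056  0.051  0.03   0.006 -0.03 ]
scene ax 1 -1 slope deg -75.68 mid -0.1401 res [ 0.003  0.016 -0.023 -0.011  0.015]
scene ax 0 -1 slope deg 0.64 mid 0.708 res [ 0.01   0.008 -0.004 -0.015 -0.019  0.005  0.005  0.005  0.
[... 533 characters left out ...]
0.014  0.016  0.016  0.018  0.015  0.022 -0.035 -0.028 -0.028 -0.028
 -0.027 -0.027 -0.021  0.005  0.024  0.032  0.033]
side ax 0 -1 slope deg -1.66 mid 0.7043 res [ 0.003  0.003 -0.002  0.006  0.005  0.006 -0.005 -0.01  -0.016 -0.008
 -0.001  0.003  0.006  0.004  0.002  0.004  0.006  0.     0.001 -0.009
 -0.009 -0.008  0.003  0.014]
side ax 1 1 slope deg 18.46 mid 0.0463 res [-0.001 -0.002  0.006 -0.002 -0.   ]
side ax 1 -1 slope deg -30.76 mid -0.1698 res [ 0.006 -0.006 -0.003 -0.003  0.005]
side ax 0 -1 slope deg -3.54 mid 0.6985 res [-0.006  0.004  0.004  0.003  0.006  0.008 -0.006 -0.015 -0.018 -0.007
  0.005  0.006  0.006  0.008  0.004  0.006  0.01   0.007 -0.001 -0.015
 -0.012  0.005]
```

View pics/scene_crop.png

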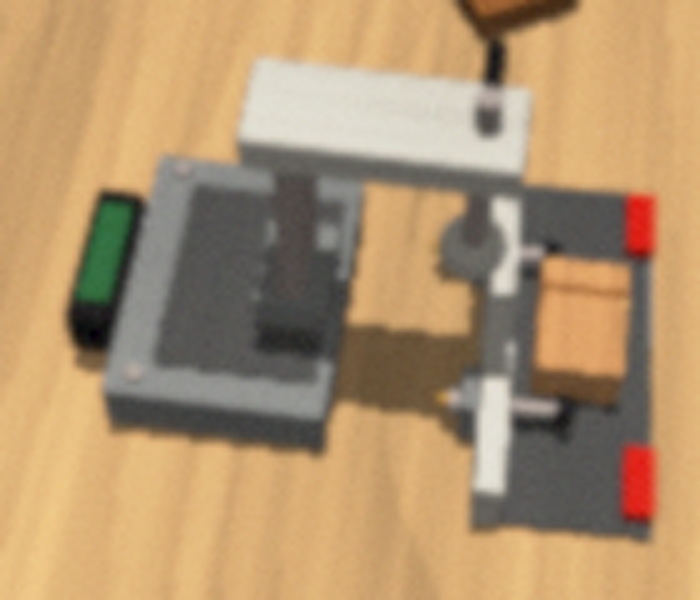

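View pics/side_crop.png

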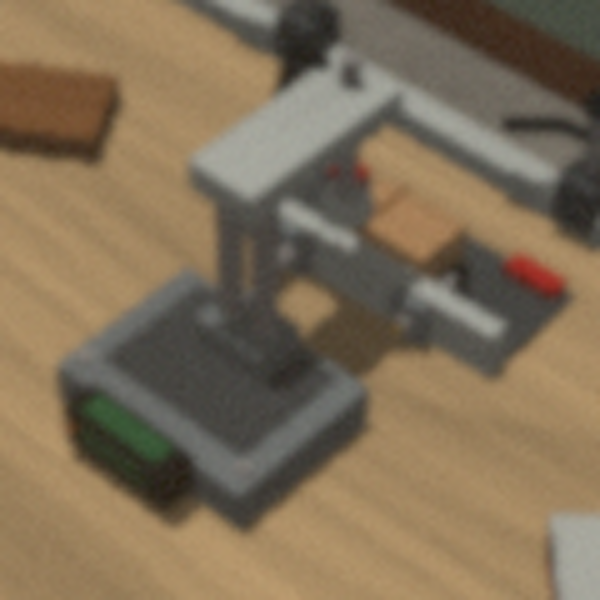

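Emit:
servo_tool:
  motion:
    - [0,-40,0,-10.6]
    - [0,-40,0,-10.6]
    - [-20,-50,0,0]
    - [-20,-50,0,0]
    - [-20,-50,0,0]
    - [-20,-50,0,0]
    - [-20,-50,0,0]
    - [-20,-50,0,0]
    - [-20,-50,0,0]
    - [-20,-50,0,0]
    - [-20,-40,0,0]
    - [0,0,0,0]
  claw: 0
  squeeze: 20

```text
time: 2.75
tcp_pos: [0.3947, 0.054, 0.2245]
ee_rot: [-0.007, 1.0, 0.001, 0.005]
ft_force: [0.4, 0.4, 0.1]
grip_width: 0.003
```

Emit:
servo_tool:
  motion:
    - [0,-3,50,0.8]
    - [0,-3,50,0]
    - [0,-3,50,0]
    - [0,-2,50,0]
    - [0,0,9,0]
    - [0,0,0,0]

```text
time: 3.5
tcp_pos: [0.3995, 0.0469, 0.0142]
ee_rot: [-0.001, 1.0, 0.002, 0.009]
ft_force: [0.2, -0.3, 1.1]
grip_width: 0.008
```

```bash
python3 - <<'E'
from h import *
p=snap('scene','s1.png'); q=snap('side','d1.png')
a=cv2.imread('pics/s1.png')[130:260,170:320];b=cv2.imread('pics/d1.png')[120:250,190:340]
cv2.imwrite('pics/c1.png',np.hstack([cv2.resize(a,(400,347)),cv2.resize(b,(400,347))]))
E
```

```text
(no output)
```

View pics/c1.png

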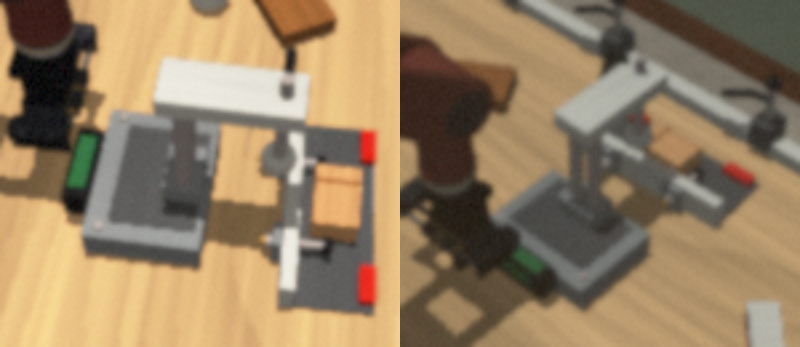

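Emit:
servo_tool:
  motion:
    - [-25,-4,0,0]
    - [-18,0,0,0]
    - [-5,0,0,0]
    - [-4,0,0,0]
    - [-3,0,0,0]

```text
time: 4.22
tcp_pos: [0.458, 0.0439, 0.0225]
ee_rot: [-0.002, 1.0, 0.002, 0.012]
ft_force: [-9.3, -0.2, 6.1]
grip_width: 0.01
```

```bash
cat >> h.py <<'E'
def pose(p,x,y,th,it=5,z=.045):
    w=cloud(p).reshape(-1,3); w=w[~np.isnan(w[:,0])]; w=w[abs(w[:,2]-z)<.004]
    for k in range(it):
        c,s=np.cos(th),np.sin(th); d=w[:,:2]-[x,y]; b=d@np.array([[c,-s],[s,c]])
        F=[]; win=.02 if k<2 else .01
        for a in np.arange(-.09,.09,.008):
            r=b[(b[:,1]>a)&(b[:,1]<a+.008)&(abs(b[:,0]-.075)<win)]
            if len(r): F.append(r[np.argmax(r[:,0])])
        S=[]
        for a in np.arange(-.065,.065,.008):
            r=b[(b[:,0]>a)&(b[:,0]<a+.008)&(abs(b[:,1]+.1)<win)]
            if len(r): S.append(r[np.argmin(r[:,1])])
        F=np.array(F);S=np.array(S)
        A=np.r_[np.c_[np.ones(len(F)),np.zeros(len(F)),-F[:,1]],np.c_[np.zeros(len(S)),np.ones(len(S)),S[:,0]]]
        e=np.r_[F[:,0]-.0745,S[:,1]+.0995]; ok=np.ones(len(e),bool)
        for _ in range(4):
            u=np.linalg.lstsq(A[ok],e[ok],rcond=None)[0]; r=e-A@u; ok=abs(r)<max(.002,2*np.median(abs(r)))
        x+=c*u[0]-s*u[1]; y+=s*u[0]+c*u[1]; th+=u[2]
    return x,y,th,np.sqrt(np.mean(r[ok]**2)),ok.sum(),len(F),len(S)
def rep(x,y,thd):
    p=robot.camera('scene'); r=pose(p,x,y,np.radians(thd)); print('stand x,y mm, yaw deg',np.round([r[0]*1e3,r[1]*1e3,np.degrees(r[2])],1),'rms',round(r[3]*1e3,2),r[4:])
    x,y,t=r[:3]; c,s=np.cos(t),np.sin(t)
    f=lambda a,b:np.round([1e3*(x+c*a-s*b),1e3*(y+s*a+c*b)],1)
    print('cornerL',f(-.075,.078),'cornerR',f(-.075,-.078),'frontL',f(.075,.062),'frontR',f(.075,-.062))
    o=robot.observe(); print(np.round(o['tcp_pos'],4),np.round(o['ee_rot'],3),np.round(o['ft_force'],1),round(o['time'],2)); return p
E
python3 -c "
from h import *
rep(.54,-.036,0)"
```

```text
stand x,y mm, yaw deg [543.3 -35.7  -1.8] rms 0.89 (np.int64(37), 23, 17)
cornerL [470.9  44.6] cornerR [ 465.9 -111.3] frontL [620.3  23.8] frontR [ 616.3 -100.1]
[0.458  0.0439 0.0226] [-0.001  1.     0.002  0.012] [-7.6  1.1  4.4] 4.28
```

Emit:
servo_tool:
  motion:
    - [-5,3,3,0]
    - [-5,3,2,0]
    - [-5,3,1,0]
    - [-3,1,1,0]

```text
time: 4.78
tcp_pos: [0.4695, 0.0533, 0.0158]
ee_rot: [-0.002, 1.0, 0.001, 0.005]
ft_force: [-8.7, -0.7, 6.5]
grip_width: 0.006
```

```bash
python3 -c "
from h import *
rep(.55,-.036,-6)"
```

```text
stand x,y mm, yaw deg [549.1 -35.2  -6.5] rms 0.85 (np.int64(39), 23, 17)
cornerL [483.4  50.8] cornerR [ 465.7 -104.2] frontL [630.6  17.9] frontR [ 616.6 -105.3]
[0.4696 0.0534 0.0158] [-0.002  1.     0.001  0.005] [-7.9  0.   6.1] 4.83
```

Emit:
servo_tool:
  motion:
    - [25,0,0,0]
    - [40,-10,0,0]
    - [0,-50,0,0]
    - [0,-50,0,0]
    - [0,-48,0,0]
    - [0,0,0,0]

```text
time: 5.58
tcp_pos: [0.4095, -0.1108, 0.0198]
ee_rot: [-0.004, 1.0, -0.003, 0.013]
ft_force: [0.6, 0.8, 0.0]
grip_width: 0.009
```

Emit:
servo_tool:
  motion:
    - [-16,0,2,0]
    - [-14,0,2,0]
    - [-7,0,2,0]
    - [-5,-1,2,0]
    - [-6,-3,1,0]
    - [-6,-3,1,0]
    - [-6,-3,1,0]
    - [-6,-3,1,0]

```text
time: 6.58
tcp_pos: [0.4675, -0.1176, 0.0062]
ee_rot: [-0.007, 1.0, 0.0, 0.001]
ft_force: [-7.6, -0.3, 6.5]
grip_width: 0.008
```

```bash
python3 -c "
from h import *
rep(.556,-.036,-1)"
```

```text
stand x,y mm, yaw deg [ 5.553e+02 -3.420e+01  2.000e-01] rms 0.86 (np.int64(38), 23, 17)
cornerL [480.   43.5] cornerR [ 480.6 -112.5] frontL [630.  28.] frontR [630.5 -95.9]
[ 0.4683 -0.118   0.0061] [-0.007  1.    -0.     0.002] [-3.  -1.9 -1.5] 6.62
```

Emit:
servo_tool:
  motion:
    - [-6,-3,-5,0]
    - [-6,-3,-3,0]
    - [-6,-3,0,0]
    - [-6,-3,0,0]
    - [-4,-2,0,0]

```text
time: 7.25
tcp_pos: [0.4957, -0.1307, 0.0129]
ee_rot: [-0.008, 1.0, 0.001, -0.001]
ft_force: [-2.6, 0.0, -0.5]
grip_width: 0.007
```

```bash
python3 -c "
from h import *
rep(.562,-.036,6)"
```

```text
stand x,y mm, yaw deg [567.7 -36.5  10.7] rms 0.94 (np.int64(38), 23, 17)
cornerL [479.5  26.2] cornerR [ 508.6 -127.1] frontL [629.9  38.4] frontR [653.  -83.4]
[ 0.4963 -0.131   0.0131] [-0.008  1.     0.001 -0.   ] [-1.8 -1.6 -1.6] 7.3
```

Emit:
servo_tool:
  motion:
    - [25,0,0,0]
    - [45,8,0,0]
    - [3,50,0,0]
    - [0,50,0,0]
    - [0,46,0,0]
    - [0,2,0,-5]

```text
time: 8.05
tcp_pos: [0.4298, 0.0242, 0.0178]
ee_rot: [-0.049, 0.999, -0.002, 0.011]
ft_force: [0.2, -0.1, -0.3]
grip_width: 0.006
```

Emit:
servo_tool:
  motion:
    - [-15,0,1,0]
    - [-13,0,1,0]
    - [-6,1,1,0]
    - [-5,3,0,0]
    - [-6,4,0,0]
    - [-6,4,0,0]
    - [-6,3,0,0]
    - [-6,3,0,0]

```text
time: 9.05
tcp_pos: [0.4872, 0.0473, 0.0155]
ee_rot: [-0.049, 0.999, -0.003, 0.003]
ft_force: [-6.8, -1.6, 4.5]
grip_width: 0.007
```

```bash
python3 -c "
from h import *
rep(.575,-.036,3)"
```

```text
stand x,y mm, yaw deg [577.3 -33.4   1.5] rms 0.96 (np.int64(40), 23, 17)
cornerL [500.3  42.6] cornerR [ 504.3 -113.3] frontL [650.7  30.5] frontR [653.9 -93.5]
[0.4879 0.0477 0.0155] [-0.049  0.999 -0.003  0.004] [-3.7 -0.2  0.5] 9.1
```

Emit:
servo_tool:
  motion:
    - [-6,2,0,0]
    - [-6,2,0,0]
    - [-6,2,0,0]
    - [-4,1,0,0]

```text
time: 9.6
tcp_pos: [0.5005, 0.0559, 0.0128]
ee_rot: [-0.048, 0.999, -0.002, -0.007]
ft_force: [-8.1, -1.2, 6.9]
grip_width: 0.004
```

```bash
python3 - <<'E'
from h import *
p=rep(.583,-.036,-5)
q=robot.camera('side')
ims=[]
for n,P,s in [('scene',p,(175,245,240,310)),('side',q,(145,215,245,325))]:
    im=cv2.cvtColor(np.asarray(P['pixels']),cv2.COLOR_RGB2BGR)
    c=im[s[0]:s[1],s[2]:s[3]]; ims.append(cv2.resize(c,(400,int(400*c.shape[0]/c.shape[1])),interpolation=cv2.INTER_CUBIC))
    w=cloud(P).reshape(-1,3)
    for nm,y in [('L',.025),('R',-.099)]:
        r=w[(abs(w[:,1]-y)<.012)&(w[:,2]>.016)&(w[:,2]<.036)&(w[:,0]>.668)&(w[:,0]<.72)]
        print(n,nm,len(r),np.round(r[np.argsort(r[:,0])][:14]*1000).tolist())
h=max(i.shape[0] for i in ims)
cv2.imwrite('pics/z2.png',np.hstack([cv2.copyMakeBorder(i,0,h-i.shape[0],0,0,cv2.BORDER_CONSTANT) for i in ims]))
E
```

```text
stand x,y mm, yaw deg [583.8 -32.8  -4.4] rms 0.93 (np.int64(40), 23, 17)
cornerL [515.   50.7] cornerR [ 502.9 -104.8] frontL [663.3  23.2] frontR [ 653.7 -100.5]
[0.5007 0.056  0.0128] [-0.048  0.999 -0.002 -0.007] [-8.3 -0.2  6.5] 9.65
scene L 34 [[672.0, 25.0, 27.0], [673.0, 24.0, 22.0], [676.0, 22.0, 32.0], [676.0, 17.0, 33.0], [677.0, 16.0, 28.0], [678.0, 29.0, 35.0], [679.0, 27.0, 32.0], [679.0, 22.0, 33.0], [680.0, 20.0, 30.0], [680.0, 16.0, 29.0], [682.0, 32.0, 32.0], [682.0, 28.0, 31.0], [683.0, 23.0, 33.0], [683.0, 20.0, 30.0]]
scene R 15 [[689.0, -99.0, 32.0], [689.0, -100.0, 27.0], [692.0, -97.0, 29.0], [692.0, -99.0, 27.0], [695.0, -94.0, 33.0], [695.0, -99.0, 34.0], [696.0, -101.0, 31.0], [696.0, -104.0, 29.0], [696.0, -107.0, 27.0], [698.0, -93.0, 31.0], [699.0, -97.0, 31.0], [699.0, -102.0, 33.0], [699.0, -104.0, 29.0], [700.0, -105.0, 26.0]]
side L 3 [[687.0, 20.0, 30.0], [691.0, 23.0, 32.0], [693.0, 26.0, 34.0]]
side R 23 [[684.0, -102.0, 29.0], [688.0, -94.0, 27.0], [688.0, -94.0, 21.0], [689.0, -104.0, 32.0], [689.0, -99.0, 29.0], [690.0, -103.0, 26.0], [690.0, -92.0, 29.0], [693.0, -106.0, 31.0], [694.0, -89.0, 30.0], [694.0, -100.0, 32.0], [694.0, -94.0, 28.0], [694.0, -105.0, 23.0], [697.0, -109.0, 18.0], [697.0, -102.0, 31.0]]
```

View pics/z2.png

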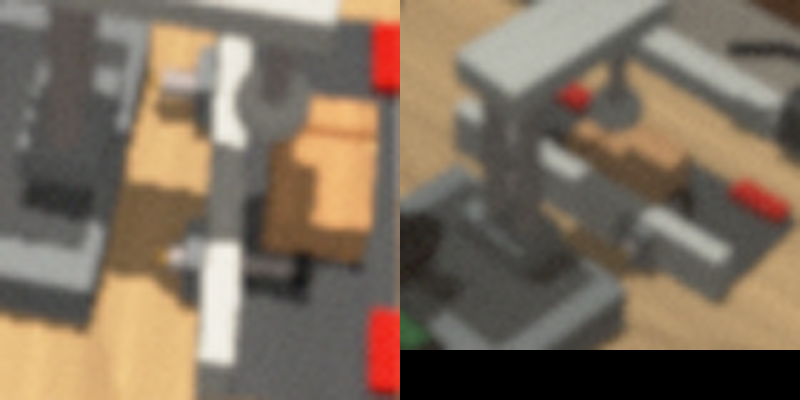

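Emit:
servo_tool:
  motion:
    - [25,0,0,0]
    - [38,-5,0,0]
    - [5,-50,0,0]
    - [5,-50,0,0]
    - [5,-48,0,0]
    - [0,0,0,0]

```text
time: 10.45
tcp_pos: [0.4387, -0.1091, 0.0151]
ee_rot: [-0.047, 0.999, -0.003, -0.004]
ft_force: [0.6, 0.7, -1.3]
grip_width: 0.009
```

Emit:
servo_tool:
  motion:
    - [-18,0,0,0]
    - [-16,0,0,0]
    - [-9,0,0,0]
    - [-5,-1,0,0]
    - [-6,-4,0,0]
    - [-6,-4,0,0]
    - [-6,-4,0,0]
    - [-6,-4,0,0]

```text
time: 11.45
tcp_pos: [0.5057, -0.1145, 0.0114]
ee_rot: [-0.048, 0.999, 0.001, -0.014]
ft_force: [-5.8, 1.2, 4.4]
grip_width: 0.002
```

```bash
python3 -c "
from h import *
rep(.59,-.036,0)"
```

```text
stand x,y mm, yaw deg [590.6 -33.8   2.9] rms 0.88 (np.int64(36), 23, 16)
cornerL [511.8  40.4] cornerR [ 519.6 -115.4] frontL [662.4  31.9] frontR [668.6 -92. ]
[ 0.5066 -0.115   0.0115] [-0.048  0.999  0.001 -0.014] [-3.5 -0.6 -0.9] 11.5
```

Emit:
servo_tool:
  motion:
    - [-6,-4,-1,0]
    - [-6,-3,-1,0]
    - [-4,-2,0,0]

```text
time: 11.88
tcp_pos: [0.5201, -0.1216, 0.0112]
ee_rot: [-0.048, 0.999, 0.002, -0.018]
ft_force: [-9.6, 0.9, 6.2]
grip_width: 0.006
```

```bash
python3 -c "
from h import *
rep(.594,-.036,6)"
```

```text
stand x,y mm, yaw deg [596.8 -33.9   8.3] rms 0.89 (np.int64(39), 23, 17)
cornerL [511.4  32.5] cornerR [ 533.8 -121.9] frontL [662.1  38.2] frontR [680.  -84.5]
[ 0.5205 -0.1218  0.0113] [-0.048  0.999  0.002 -0.017] [-4.7 -0.5  1.7] 11.93
```

Emit:
servo_tool:
  motion:
    - [25,0,0,0]
    - [43,5,0,0]
    - [-3,50,0,0]
    - [-5,50,0,0]
    - [-5,48,0,0]
    - [0,0,0,0]

```text
time: 12.68
tcp_pos: [0.4581, 0.0262, 0.0176]
ee_rot: [-0.046, 0.999, 0.0, -0.009]
ft_force: [0.1, 0.9, -0.3]
grip_width: 0.006
```

Emit:
servo_tool:
  motion:
    - [-15,2,0,0]
    - [-13,2,1,0]
    - [-7,1,1,0]
    - [-4,1,0,0]
    - [-5,3,0,0]
    - [-5,3,0,0]

```text
time: 13.42
tcp_pos: [0.5048, 0.0399, 0.0144]
ee_rot: [-0.046, 0.999, -0.001, -0.013]
ft_force: [-7.2, -1.4, 4.9]
grip_width: 0.003
```

```bash
python3 -c "
from h import *
rep(.600,-.036,6)"
```

```text
stand x,y mm, yaw deg [599.3 -34.3   6.2] rms 0.62 (np.int64(35), 23, 17)
cornerL [516.4  35.2] cornerR [ 533.2 -119.9] frontL [667.2  35.4] frontR [680.6 -87.9]
[0.5051 0.0402 0.0144] [-0.046  0.999 -0.001 -0.013] [-3.8 -1.4  2.6] 13.47
```

Emit:
servo_tool:
  motion:
    - [-4,2,0,0]
    - [-4,2,0,0]
    - [-4,2,0,0]

```text
time: 13.85
tcp_pos: [0.5086, 0.0448, 0.0119]
ee_rot: [-0.045, 0.999, -0.002, -0.022]
ft_force: [-9.1, -2.5, 7.1]
grip_width: 0.009
```

```bash
python3 -c "
from h import *
rep(.603,-.036,4)"
```

```text
stand x,y mm, yaw deg [601.9 -33.    3.5] rms 0.92 (np.int64(38), 23, 17)
cornerL [522.3  40.3] cornerR [ 531.7 -115.4] frontL [673.   33.4] frontR [680.5 -90.4]
[0.5087 0.045  0.0119] [-0.045  0.999 -0.001 -0.022] [-8.3 -2.4  6.1] 13.9
```

Emit:
servo_tool:
  motion:
    - [-4,1,0,0]
    - [-4,1,0,0]

```text
time: 14.15
tcp_pos: [0.509, 0.0461, 0.0101]
ee_rot: [-0.045, 0.999, -0.002, -0.031]
ft_force: [-13.6, -3.4, 11.4]
grip_width: 0.005
```

```bash
python3 -c "
from h import *
rep(.603,-.036,4)"
```

```text
stand x,y mm, yaw deg [602.5 -32.6   2.7] rms 1.13 (np.int64(37), 23, 17)
cornerL [523.9  41.8] cornerR [ 531.2 -114. ] frontL [674.5  32.9] frontR [680.3 -91. ]
[0.509  0.0462 0.01  ] [-0.045  0.999 -0.002 -0.031] [-13.6  -3.6   9.9] 14.2
```

Emit:
servo_tool:
  motion:
    - [15,-2,0,0]
    - [40,0,-5,0]
    - [0,0,0,0]

```text
time: 14.58
tcp_pos: [0.4523, 0.0381, 0.0175]
ee_rot: [-0.044, 0.999, -0.002, -0.033]
ft_force: [0.9, 0.2, 0.4]
grip_width: 0.006
```

```bash
python3 - <<'E'
from h import *
p=rep(.603,-.036,3)
q=robot.camera('side')
ims=[]
for n,P,s in [('scene',p,(175,245,240,310)),('side',q,(145,215,245,325))]:
    im=cv2.cvtColor(np.asarray(P['pixels']),cv2.COLOR_RGB2BGR)
    c=im[s[0]:s[1],s[2]:s[3]]; ims.append(cv2.resize(c,(400,int(400*c.shape[0]/c.shape[1])),interpolation=cv2.INTER_CUBIC))
h=max(i.shape[0] for i in ims)
cv2.imwrite('pics/z3.png',np.hstack([cv2.copyMakeBorder(i,0,h-i.shape[0],0,0,cv2.BORDER_CONSTANT) for i in ims]))
E
```

```text
stand x,y mm, yaw deg [602.3 -32.4   2.6] rms 0.99 (np.int64(40), 23, 17)
cornerL [523.8  42.1] cornerR [ 531.  -113.8] frontL [674.4  33. ] frontR [680.1 -90.9]
[0.4545 0.0379 0.0181] [-0.044  0.999 -0.002 -0.031] [0.9 0.2 0.1] 14.62
```

View pics/z3.png

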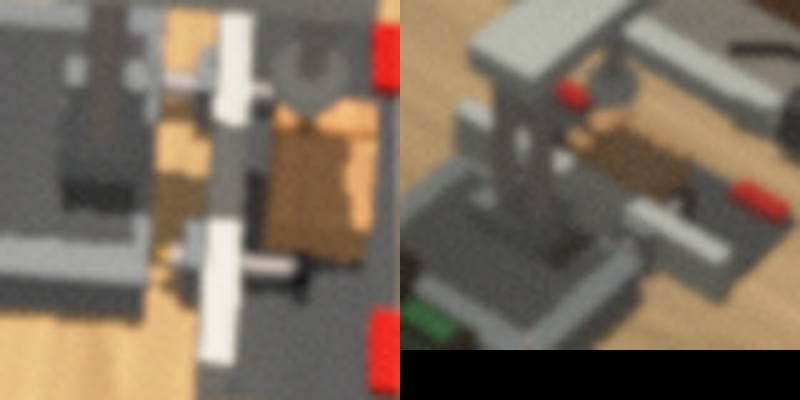

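Emit:
servo_tool:
  motion:
    - [5,-50,-2,0]
    - [5,-55,0,0]
    - [5,-53,0,0]
    - [0,0,0,0]

```text
time: 15.18
tcp_pos: [0.4616, -0.1269, 0.0237]
ee_rot: [-0.045, 0.999, -0.003, -0.026]
ft_force: [-0.2, 0.4, -0.1]
grip_width: 0.001
```

Emit:
servo_tool:
  motion:
    - [-18,1,3,0]
    - [-16,1,3,0]
    - [-9,0,1,0]
    - [-6,-1,0,0]
    - [-4,-3,0,0]

```text
time: 15.8
tcp_pos: [0.518, -0.1232, 0.0133]
ee_rot: [-0.044, 0.999, -0.003, -0.026]
ft_force: [-3.0, 2.1, 1.9]
grip_width: 0.005
```

```bash
python3 -c "
from h import *
rep(.603,-.036,4)"
```

```text
stand x,y mm, yaw deg [602.6 -32.4   3. ] rms 0.96 (np.int64(38), 23, 16)
cornerL [523.5  41.5] cornerR [ 531.8 -114.3] frontL [674.2  33.4] frontR [680.7 -90.4]
[ 0.5182 -0.1236  0.0133] [-0.044  0.999 -0.003 -0.026] [-1.3  0.7  0.3] 15.85
```

Emit:
servo_tool:
  motion:
    - [-5,-2,0,0]
    - [-5,-3,0,0]
    - [-5,-3,0,0]

```text
time: 16.23
tcp_pos: [0.5277, -0.1295, 0.012]
ee_rot: [-0.045, 0.998, -0.001, -0.033]
ft_force: [-9.2, 1.0, 7.0]
grip_width: 0.004
```

```bash
python3 -c "
from h import *
rep(.603,-.036,6)"
```

```text
stand x,y mm, yaw deg [605.3 -32.6   7.2] rms 0.9 (np.int64(35), 23, 15)
cornerL [521.2  35.4] cornerR [ 540.7 -119.3] frontL [672.   38.3] frontR [687.5 -84.7]
[ 0.5283 -0.1299  0.012 ] [-0.044  0.998 -0.002 -0.033] [-6.9  0.5  4.4] 16.27
```

Emit:
servo_tool:
  motion:
    - [-4,-2,0,0]
    - [-4,-2,0,0]

```text
time: 16.52
tcp_pos: [0.5308, -0.1323, 0.0108]
ee_rot: [-0.045, 0.998, 0.0, -0.039]
ft_force: [-12.4, 3.6, 10.2]
grip_width: 0.004
```

```bash
python3 -c "
from h import *
rep(.603,-.036,8)"
```

```text
stand x,y mm, yaw deg [606.7 -35.1   8.6] rms 0.88 (np.int64(34), 23, 15)
cornerL [520.8  30.8] cornerR [ 544.2 -123.5] frontL [671.5  37.4] frontR [690.1 -85.2]
[ 0.5308 -0.1323  0.0108] [-0.045  0.998  0.    -0.039] [-9.6  1.3  7.9] 16.57
```

Emit:
servo_tool:
  motion:
    - [-4,-1,0,0]
    - [-4,0,0,0]

```text
time: 16.82
tcp_pos: [0.5304, -0.1323, 0.0105]
ee_rot: [-0.045, 0.998, 0.002, -0.049]
ft_force: [-17.4, -2.9, 16.8]
grip_width: 0.006
```

```bash
python3 - <<'E'
from h import *
p=rep(.603,-.036,8)
q=robot.camera('side')
ims=[]
for n,P,s in [('scene',p,(175,245,240,310)),('side',q,(145,215,245,325))]:
    im=cv2.cvtColor(np.asarray(P['pixels']),cv2.COLOR_RGB2BGR)
    c=im[s[0]:s[1],s[2]:s[3]]; ims.append(cv2.resize(c,(400,int(400*c.shape[0]/c.shape[1])),interpolation=cv2.INTER_CUBIC))
h=max(i.shape[0] for i in ims)
cv2.imwrite('pics/z4.png',np.hstack([cv2.copyMakeBorder(i,0,h-i.shape[0],0,0,cv2.BORDER_CONSTANT) for i in ims]))
E
```

```text
stand x,y mm, yaw deg [606.6 -34.4   8.9] rms 1.05 (np.int64(35), 23, 15)
cornerL [520.4  31.1] cornerR [ 544.5 -123. ] frontL [671.1  38.5] frontR [690.2 -84. ]
[ 0.5304 -0.1323  0.0105] [-0.045  0.998  0.002 -0.049] [-17.3   0.   16.1] 16.88
```

View pics/z4.png

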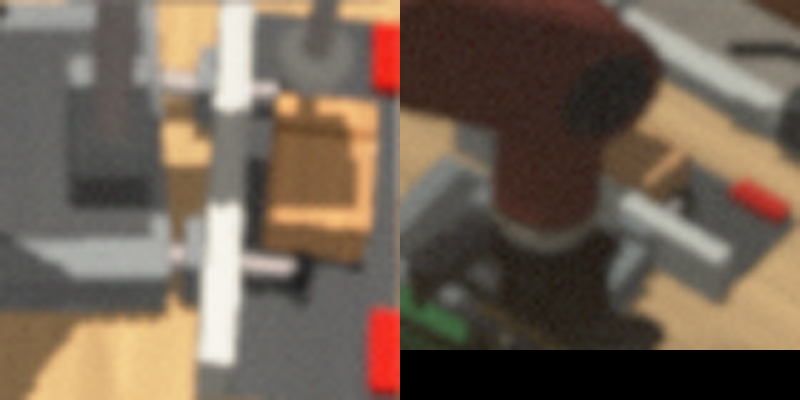

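Emit:
servo_tool:
  motion:
    - [10,0,0,0]
    - [50,0,-8,0]
    - [25,10,-2,0]
    - [0,0,0,0]

```text
time: 17.42
tcp_pos: [0.4433, -0.1307, 0.0289]
ee_rot: [-0.045, 0.998, 0.002, -0.049]
ft_force: [0.3, 0.1, 0.2]
grip_width: 0.007
```

Emit:
servo_tool:
  motion:
    - [-5,55,0,0]
    - [-5,55,0,0]
    - [-5,45,0,0]
    - [0,0,0,0]

```text
time: 17.92
tcp_pos: [0.451, 0.0271, 0.0304]
ee_rot: [-0.043, 0.998, 0.001, -0.044]
ft_force: [0.2, -0.4, 0.5]
grip_width: 0.004
```

```bash
python3 - <<'E'
from h import *
p=rep(.603,-.036,8)
im=cv2.cvtColor(np.asarray(p['pixels']),cv2.COLOR_RGB2BGR)[160:245,190:310]
cv2.imwrite('pics/z5.png',cv2.resize(im,None,fx=6,fy=6,interpolation=cv2.INTER_CUBIC))
E
```

```text
stand x,y mm, yaw deg [606.5 -33.9   8.7] rms 0.91 (np.int64(35), 23, 17)
cornerL [520.6  31.9] cornerR [ 544.1 -122.3] frontL [671.3  38.7] frontR [689.9 -83.9]
[0.4512 0.0258 0.0305] [-0.042  0.998  0.    -0.043] [-0.  -0.7  0.2] 17.98
```

View pics/z5.png

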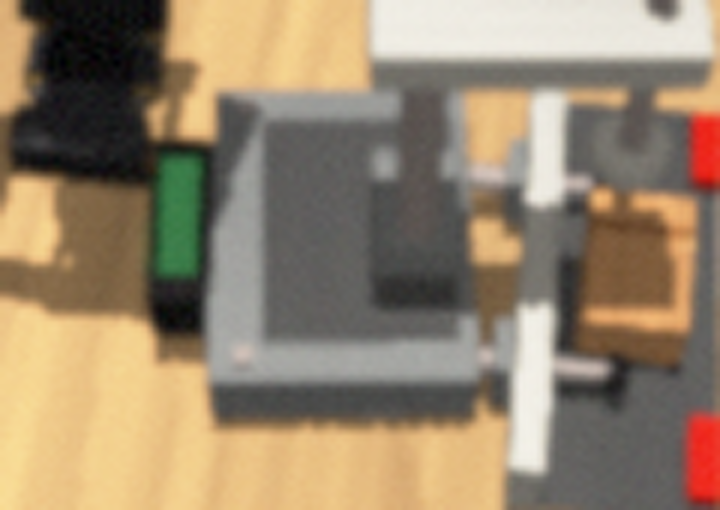

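Emit:
servo_tool:
  motion:
    - [-18,0,5,0]
    - [-17,0,3,0]
    - [-9,0,0,0]
    - [-5,0,0,0]
    - [-3,0,0,0]

```text
time: 18.6
tcp_pos: [0.5063, 0.0259, 0.018]
ee_rot: [-0.041, 0.998, -0.001, -0.042]
ft_force: [0.1, 0.5, -0.8]
grip_width: 0.004
```

```bash
python3 -c "
from h import *
rep(.606,-.034,8.5)"
```

```text
stand x,y mm, yaw deg [606.5 -34.5   8.6] rms 1.02 (np.int64(39), 23, 17)
cornerL [520.7  31.4] cornerR [ 544.1 -122.9] frontL [671.4  38. ] frontR [690.  -84.6]
[0.5064 0.0259 0.018 ] [-0.041  0.998 -0.001 -0.042] [-0.8 -0.9 -0.1] 18.65
```

Emit:
servo_tool:
  motion:
    - [0,6,0,0]
    - [-3,1,-1,0]
    - [-4,1,-1,0]

```text
time: 19.02
tcp_pos: [0.5069, 0.0347, 0.0179]
ee_rot: [-0.041, 0.998, -0.001, -0.048]
ft_force: [-12.5, -3.6, 6.8]
grip_width: 0.005
```

Emit:
servo_tool:
  motion:
    - [-4,1,0,0]
    - [-4,1,0,0]

```text
time: 19.27
tcp_pos: [0.5065, 0.0352, 0.0174]
ee_rot: [-0.042, 0.997, -0.003, -0.058]
ft_force: [-17.3, -8.2, 18.1]
grip_width: 0.005
```

```bash
python3 -c "
from h import *
rep(.606,-.034,8.5)"
```

```text
stand x,y mm, yaw deg [606.5 -32.9   7.9] rms 0.99 (np.int64(38), 23, 17)
cornerL [521.5  34. ] cornerR [ 542.9 -120.5] frontL [672.2  38.8] frontR [689.3 -84. ]
[0.5065 0.0352 0.0174] [-0.042  0.997 -0.003 -0.058] [-16.5  -7.   16.9] 19.32
```

Emit:
servo_tool:
  motion:
    - [10,0,0,0]
    - [50,0,-10,0]
    - [5,0,-40,0]
    - [0,0,-50,0]
    - [0,0,-50,0]
    - [5,-60,0,0]
    - [5,-60,0,0]
    - [5,-60,0,0]
    - [5,-60,0,0]
    - [0,0,0,0]

```text
time: 20.58
tcp_pos: [0.4588, -0.2133, 0.1819]
ee_rot: [-0.046, 0.997, -0.004, -0.055]
ft_force: [-0.6, 1.1, 0.1]
grip_width: 0.009
```

Emit:
servo_tool:
  motion:
    - [-5,60,0,0]
    - [-5,60,0,0]
    - [-5,60,0,0]
    - [-5,60,0,0]
    - [0,0,0,0]

```text
time: 21.2
tcp_pos: [0.4553, 0.0379, 0.1789]
ee_rot: [-0.046, 0.998, -0.003, -0.053]
ft_force: [0.8, -0.3, 0.1]
grip_width: 0.004
```

```bash
python3 - <<'E'
from h import *
p=rep(.603,-.036,8)
E
```

```text
stand x,y mm, yaw deg [606.4 -33.    8. ] rms 1.02 (np.int64(38), 23, 17)
cornerL [521.3  33.8] cornerR [ 543.  -120.7] frontL [672.   38.8] frontR [689.3 -84. ]
[0.4556 0.0361 0.179 ] [-0.045  0.998 -0.003 -0.053] [-0.  -0.6  0.3] 21.25
```

Emit:
servo_tool:
  motion:
    - [0,50,-15,0]
    - [0,45,-15,0]
    - [-45,0,-8,-10]
    - [-45,8,-8,-10]
    - [-45,16,-5,-10]
    - [-40,22,-5,-10]

```text
time: 22.0
tcp_pos: [0.5957, 0.2277, 0.2204]
ee_rot: [-0.389, 0.92, 0.014, -0.049]
ft_force: [0.8, 0.1, -0.5]
grip_width: 0.006
```

```bash
python3 - <<'E'
from h import *
o=robot.observe(); print(o['tcp_pos'],o['ee_rot'],o['joints'])
p=snap('wrist','w1.png')
E
```

```text
[0.59567823 0.22774543 0.2203738 ] [-0.38889561  0.91985013  0.01398534 -0.04939987] [ 0.23544571  0.33384729  1.39649147  0.01141324  1.51335387 -2.13656817]
```

View pics/w1.png

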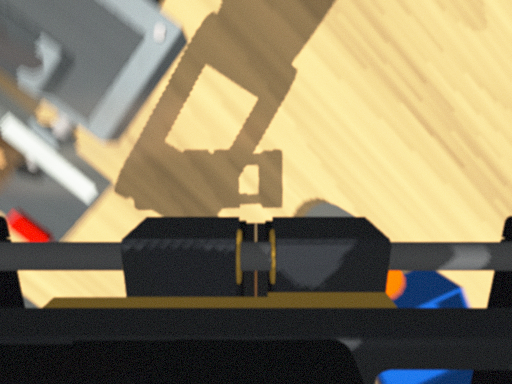

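Emit:
servo_tool:
  motion:
    - [3,-45,0,0]
    - [3,-50,0,0]
    - [3,-45,0,0]
    - [0,0,0,0]

```text
time: 22.55
tcp_pos: [0.6944, 0.1246, 0.2095]
ee_rot: [-0.393, 0.918, 0.015, -0.049]
ft_force: [-0.8, -0.1, 0.2]
grip_width: 0.007
```

```bash
python3 - <<'E'
from h import *
o=robot.observe(); print(o['tcp_pos'],o['ee_rot'])
p=snap('wrist','w2.png'); np.save('pics/w2.npy',cloud(p)); print(Tcam(p)[:3,3])
E
```

```text
[0.69441576 0.12455966 0.20948637] [-0.39301278  0.91810692  0.01548938 -0.0487926 ]
[0.66466341 0.07960157 0.37608615]
```

View pics/w2.png

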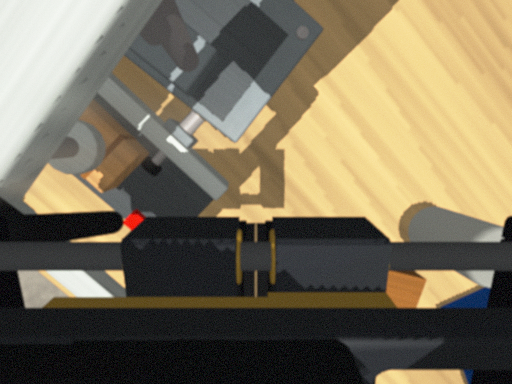

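```bash
python3 - <<'E'
from h import *
im=cv2.imread('pics/w2.png')[70:180,130:260]
cv2.imwrite('pics/w2c.png',cv2.resize(im,None,fx=5,fy=5,interpolation=cv2.INTER_CUBIC))
w=np.load('pics/w2.npy')
# front edge of stand, left side; fence
for v in range(100,136,2):
    print(v,[tuple(np.round(w[v,u]*1000).astype(int)) for u in range(180,216,4)])
E
```

```text
100 [(np.int64(674), np.int64(9), np.int64(43)), (np.int64(671), np.int64(13), np.int64(46)), (np.int64(668), np.int64(15), np.int64(45)), (np.int64(665), np.int64(18), np.int64(46)), (np.int64(662), np.int64(21), np.int64(48)), (np.int64(659), np.int64(24), np.int64(47)), (np.int64(656), np.int64(27), np.int64(46)), (np.int64(654), np.int64(30), np.int64(47)), (np.int64(651), np.int64(32), np.int64(47))]
102 [(np.int64(677), np.int64(2), np.int64(0)), (np.int64(673), np.int64(14), np.int64(45)), (np.int64(670), np.int64(17), np.int64(45)), (np.int64(667), np.int64(19), np.int64(45)), (np.int64(664), np.int64(22), np.int64(45)), (np.int64(661), np.int64(25), np.int64(48)), (np.int64(658), np.int64(28), np.int64(47)), (np.int64(655), np.int64(31), np.int64(47)), (np.int64(652), np.int64(34), np.int64(46))]
104 [(np.int64(679), np.int64(3), np.int64(-1)), (np.int64(676), np.int64(6), np.int64(0)), (np.int64(671), np.int64(18), np.int64(45)), (np.int64(668), np.int64(21), np.int64(45)), (np.int64(665), np.int64(24), np.int64(45)), (np.int64(662), np.int64(27), np.int64(45)), (np.int64(6
[... 5532 characters left out ...]
np.int64(36), np.int64(32)), (np.int64(690), np.int64(39), np.int64(29)), (np.int64(688), np.int64(39), np.int64(1)), (np.int64(685), np.int64(42), np.int64(0)), (np.int64(682), np.int64(45), np.int64(-1)), (np.int64(678), np.int64(49), np.int64(1)), (np.int64(675), np.int64(52), np.int64(2))]
134 [(np.int64(699), np.int64(34), np.int64(48)), (np.int64(696), np.int64(37), np.int64(47)), (np.int64(694), np.int64(38), np.int64(38)), (np.int64(692), np.int64(40), np.int64(26)), (np.int64(690), np.int64(40), np.int64(1)), (np.int64(687), np.int64(44), np.int64(1)), (np.int64(683), np.int64(47), np.int64(0)), (np.int64(680), np.int64(50), np.int64(-1)), (np.int64(676), np.int64(54), np.int64(1))]
```

View pics/w2c.png

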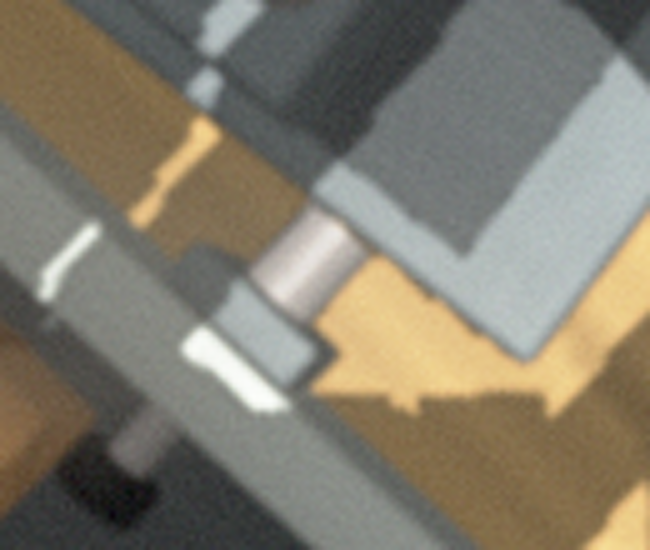

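```bash
cat > pl.py <<'E'
import numpy as np
from scipy.spatial.transform import Rotation as R
def plan(q,p,wps):
    # wps: (x,y,z,heading turn total deg, nrows)
    Rm=R.from_quat(q); p=np.array(p,float)
    for x,y,z,t,n in wps:
        t0=np.array([x,y,z]); d=(t0-p)/n
        for i in range(n):
            s=Rm.inv().apply(d*1000); print([*np.round(s).astype(int).tolist(),round(t/n,1)],end=', ')
            Rm=Rm*R.from_euler('z',t/n,degrees=True)
        p=t0; print()
E
python3 - <<'E'
from pl import plan
from h import robot
o=robot.observe()
plan(o['ee_rot'],o['tcp_pos'],[(.45,.13,.215,0,5),(.45,-.19,.215,60,6),(.70,-.19,.215,30,5)])
E
```

```text
[33, 36, 4, 0.0], [33, 36, 4, 0.0], [33, 36, 4, 0.0], [33, 36, 4, 0.0], [33, 36, 4, 0.0], 
[39, -37, 0, 10.0], [32, -43, 0, 10.0], [24, -48, 0, 10.0], [15, -51, 0, 10.0], [6, -53, 0, 10.0], [-3, -53, 0, 10.0], 
[-48, 12, -5, 6.0], [-47, 17, -5, 6.0], [-45, 21, -5, 6.0], [-42, 26, -5, 6.0], [-39, 30, -5, 6.0],
```

Emit:
servo_tool:
  motion:
    - [33,36,3,0]
    - [33,36,3,0]
    - [33,36,3,0]
    - [33,36,3,0]
    - [33,36,3,0]
    - [39,-37,0,10]
    - [32,-43,0,10]
    - [24,-48,0,10]
    - [15,-51,0,10]
    - [6,-53,0,10]
    - [-3,-53,0,10]

```text
time: 23.98
tcp_pos: [0.4297, -0.1897, 0.2214]
ee_rot: [0.129, 0.99, -0.01, -0.049]
ft_force: [-0.1, -0.7, -0.1]
grip_width: 0.006
```

```bash
python3 - <<'E'
from pl import plan
from h import robot
o=robot.observe(); print(o['tcp_pos'],o['ee_rot'])
plan(o['ee_rot'],o['tcp_pos'],[(.70,-.19,.215,30,5)])
E
```

```text
[ 0.42966251 -0.18972534  0.22138592] [ 0.12932903  0.99035735 -0.01033272 -0.0485753 ]
[-52, 14, -4, 6.0], [-50, 19, -4, 6.0], [-48, 24, -4, 6.0], [-45, 29, -4, 6.0], [-42, 34, -4, 6.0],
```

Emit:
servo_tool:
  motion:
    - [-52,14,-4,6]
    - [-50,19,-4,6]
    - [-48,24,-4,6]
    - [-45,29,-4,6]
    - [-42,34,-4,6]
    - [0,0,0,0]

```text
time: 24.72
tcp_pos: [0.702, -0.1963, 0.2135]
ee_rot: [0.395, 0.917, -0.023, -0.044]
ft_force: [-0.0, -0.5, 0.2]
grip_width: 0.008
```

```bash
python3 - <<'E'
from h import *
o=robot.observe(); print(o['tcp_pos'],o['ee_rot'])
p=snap('wrist','w3.png'); np.save('pics/w3.npy',cloud(p)); print(Tcam(p)[:3,3])
E
```

```text
[ 0.70204507 -0.19631451  0.21350218] [ 0.39521728  0.91722709 -0.0228425  -0.04445206]
[ 0.67151001 -0.14715336  0.3805417 ]
```

View pics/w3.png

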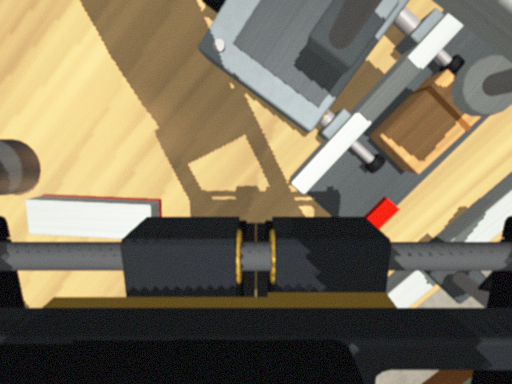

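```bash
python3 - <<'E'
from h import *
im=cv2.imread('pics/w3.png')
a=cv2.resize(im[95:155,290:370],None,fx=5,fy=5,interpolation=cv2.INTER_CUBIC)
b=cv2.resize(im[0:60,370:450],None,fx=5,fy=5,interpolation=cv2.INTER_CUBIC)
cv2.imwrite('pics/w3c.png',np.hstack([a,b]))
w=np.load('pics/w3.npy').reshape(-1,3)
def ln(sel,ax_y,hi,pick):
    q=w[sel]; P=[]
    for y in ax_y:
        r=q[abs(q[:,1]-y)<.003]
        if len(r): P.append(r[(np.argmax if pick else np.argmin)(r[:,0]),:2])
    P=np.array(P); ok=np.ones(len(P),bool)
    for _ in range(4):
        c=np.polyfit(P[ok,1],P[ok,0],1); e=P[:,0]-np.polyval(c,P[:,1]); ok=abs(e)<.0025
    print('yaw',np.round(-np.degrees(np.arctan(c[0])),2),'x@y=30,-31,-93',np.round(np.polyval(c,[.030,-.031,-.093])*1e3,1),ok.sum(),len(P)); return c
st=(abs(w[:,2]-.045)<.004)&(w[:,0]>.63)&(w[:,0]<.697)
ln(st,np.arange(-.115,.05,.004),0,1)
fe=(abs(w[:,2]-.05)<.004)&(w[:,0]>.700)&(w[:,0]<.74)
ln(fe,np.arange(-.17,.1,.004),0,0); ln(fe,np.arange(-.17,.1,.004),0,1)
f=w[fe]; print('fence y ext',f[:,1].min(),f[:,1].max())
n=w[(w[:,2]>.028)&(w[:,2]<.037)&(w[:,0]>.67)&(w[:,0]<.70)&(w[:,1]<-.05)]; print('R nose',np.round(np.percentile(n,[2,50,98],axis=0)*1e3,0))
n=w[(w[:,2]>.028)&(w[:,2]<.037)&(w[:,0]>.67)&(w[:,0]<.695)&(w[:,1]>0)]; print('L nose',np.round(np.percentile(n,[2,50,98],axis=0)*1e3,0))
E
```

```text
yaw 7.84 x@y=30,-31,-93 [671.2 679.6 688.1] 31 41
yaw 3.92 x@y=30,-31,-93 [700.7 704.9 709.1] 29 56
yaw 2.09 x@y=30,-31,-93 [725.6 727.8 730.1] 56 56
fence y ext -0.1724644542138628 0.04976912735977032
R nose [[ 676. -122.   28.]
 [ 694.  -97.   34.]
 [ 699.  -86.   37.]]
L nose [[673.  19.  29.]
 [684.  25.  34.]
 [694.  36.  37.]]
```

View pics/w3c.png

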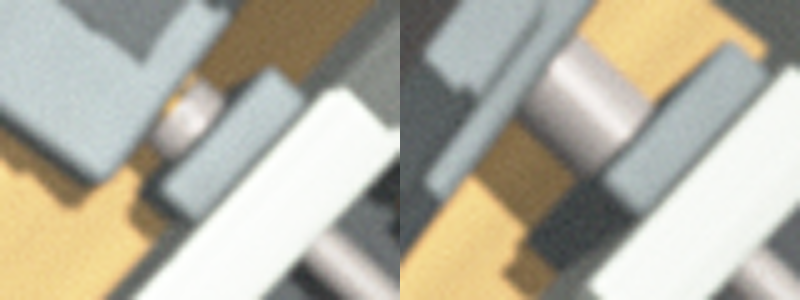

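```bash
python3 - <<'E'
from pl import plan
from h import robot
import numpy as np
o=robot.observe(); q=o['ee_rot']; h=np.degrees(2*np.arctan2(q[0],q[1])); print(h)
plan(q,o['tcp_pos'],[(.45,-.19,.2,-48,6),(.45,-.126,.02,0,4)])
E
```

```text
46.58583634692089
[29, -29, 7, -8.0], [33, -25, 7, -8.0], [36, -20, 7, -8.0], [39, -15, 7, -8.0], [40, -9, 7, -8.0], [41, -4, 7, -8.0], 
[-5, 16, 45, 0.0], [-5, 16, 45, 0.0], [-5, 16, 45, 0.0], [-5, 16, 45, 0.0],
```

Emit:
servo_tool:
  motion:
    - [29,-29,6,-8]
    - [33,-25,6,-8]
    - [36,-20,6,-8]
    - [39,-15,6,-8]
    - [40,-9,6,-8]
    - [41,-4,6,-7]
    - [-4,16,45,0]
    - [-4,16,45,0]
    - [-4,14,40,0]
    - [0,0,0,0]

```text
time: 26.02
tcp_pos: [0.4293, -0.1432, 0.0785]
ee_rot: [-0.02, 0.999, -0.008, -0.042]
ft_force: [-1.3, -0.0, -1.0]
grip_width: 0.006
```

```bash
python3 - <<'E'
from pl import plan
from h import *
rep(.606,-.034,8)
o=robot.observe(); q=o['ee_rot']; print(np.degrees(2*np.arctan2(q[0],q[1])))
plan(q,o['tcp_pos'],[(.51,-.125,.02,0,4),(.53,-.125,.018,0,4)])
E
```

```text
stand x,y mm, yaw deg [606.3 -33.2   7.8] rms 1.12 (np.int64(39), 23, 17)
cornerL [521.4  33.9] cornerR [ 542.6 -120.6] frontL [672.2  38.4] frontR [689.  -84.5]
[ 0.4312 -0.1445  0.0806] [-0.02   0.999 -0.009 -0.04 ] [ 0.5 -1.1  1.7] 26.07
-2.31604074127116
[-21, 4, 13, 0.0], [-21, 4, 13, 0.0], [-21, 4, 13, 0.0], [-21, 4, 13, 0.0], 
[-5, 0, 0, 0.0], [-5, 0, 0, 0.0], [-5, 0, 0, 0.0], [-5, 0, 0, 0.0],
```

Emit:
servo_tool:
  motion:
    - [-12,8,28,2]
    - [-12,6,28,0]
    - [-15,3,0,0]
    - [-15,0,0,0]
    - [0,0,0,0]

```text
time: 26.7
tcp_pos: [0.4914, -0.1342, 0.0344]
ee_rot: [-0.002, 0.999, -0.015, -0.029]
ft_force: [0.6, 0.6, 0.0]
grip_width: 0.006
```

```bash
python3 - <<'E'
from h import *
o=robot.observe(); print(o['tcp_pos'],o['ee_rot'],o['ft_force'])
E
```

```text
[ 0.49140205 -0.13415461  0.03439273] [-0.00196108  0.99946374 -0.01500891 -0.02903637] [0.60142364 0.55460428 0.00587004]
```

Emit:
servo_tool:
  motion:
    - [-14,5,8,0]
    - [-10,4,5,0]
    - [-5,0,0,0]
    - [-3,0,0,0]
    - [-3,0,0,0]

```text
time: 27.32
tcp_pos: [0.5292, -0.1274, 0.0247]
ee_rot: [-0.002, 1.0, -0.017, -0.026]
ft_force: [-0.8, -0.7, -1.0]
grip_width: 0.003
```

Emit:
servo_tool:
  motion:
    - [-3,0,-1,0]
    - [-3,0,-1,0]

```text
time: 27.58
tcp_pos: [0.5302, -0.1276, 0.0247]
ee_rot: [-0.002, 0.999, -0.016, -0.032]
ft_force: [-10.3, -2.5, 4.5]
grip_width: 0.009
```

Emit:
servo_tool:
  motion:
    - [-4,0,-1,0]
    - [-4,0,-1,0]

```text
time: 27.82
tcp_pos: [0.5301, -0.1277, 0.0247]
ee_rot: [-0.003, 0.999, -0.016, -0.041]
ft_force: [-13.2, -2.0, 8.8]
grip_width: 0.008
```

```bash
python3 - <<'E'
from h import *
rep(.606,-.034,8)
E
```

```text
stand x,y mm, yaw deg [606.5 -33.4   8.2] rms 1.0 (np.int64(37), 23, 16)
cornerL [521.2  33.2] cornerR [ 543.4 -121.2] frontL [672.   38.6] frontR [689.6 -84.1]
[ 0.5304 -0.1278  0.0248] [-0.003  0.999 -0.016 -0.041] [-12.9  -3.3   6.9] 27.88
```

Emit:
servo_tool:
  motion:
    - [-6,0,-2,0]
    - [-6,0,-2,0]

```text
time: 28.12
tcp_pos: [0.5309, -0.1283, 0.0251]
ee_rot: [-0.003, 0.998, -0.015, -0.054]
ft_force: [-19.0, -2.4, 9.0]
grip_width: 0.006
```

```bash
python3 - <<'E'
from h import *
rep(.606,-.034,8)
E
```

```text
stand x,y mm, yaw deg [606.6 -32.8   8.6] rms 0.98 (np.int64(38), 23, 16)
cornerL [520.8  33. ] cornerR [ 544.2 -121.2] frontL [671.5  39.7] frontR [690.1 -82.9]
[ 0.5309 -0.1283  0.0251] [-0.003  0.998 -0.015 -0.055] [-19.3  -3.2   9. ] 28.18
```

```bash
python3 - <<'E'
from pl import plan
from h import robot
import numpy as np
o=robot.observe(); q=o['ee_rot']
plan(q,o['tcp_pos'],[(.47,-.135,.03,0,2),(.45,-.19,.15,0,3),(.70,-.19,.15,46,6)])
E
```

```text
[31, -3, 1, 0.0], [31, -3, 1, 0.0], 
[11, -19, -38, 0.0], [11, -19, -38, 0.0], [11, -19, -38, 0.0], 
[-41, 0, -5, 7.7], [-41, 5, -5, 7.7], [-40, 11, -5, 7.7], [-38, 16, -5, 7.7], [-36, 21, -5, 7.7], [-33, 25, -5, 7.7],
```

Emit:
servo_tool:
  motion:
    - [15,0,0,0]
    - [40,-4,0,0]
    - [11,-20,-38,0]
    - [11,-20,-38,0]
    - [11,-20,-38,0]
    - [-41,0,-5,7.7]
    - [-41,5,-5,7.7]
    - [-40,11,-5,7.7]
    - [-38,16,-5,7.7]
    - [-36,21,-5,7.7]
    - [-33,25,-5,7.7]
    - [0,0,0,0]

```text
time: 29.68
tcp_pos: [0.7088, -0.195, 0.1548]
ee_rot: [0.402, 0.914, -0.036, -0.045]
ft_force: [-0.5, 0.4, -0.2]
grip_width: 0.008
```

```bash
cat > chk.py <<'E'
from h import *
import sys
o=robot.observe(); print(o['tcp_pos'],o['ee_rot'])
p=snap('wrist',sys.argv[1]+'.png'); w=cloud(p); print(Tcam(p)[:3,3]); np.save('pics/'+sys.argv[1]+'.npy',w)
T=Tcam(p);K=p['K']
def px(P):
    c=T[:3,:3].T@(np.array(P)-T[:3,3]); return K[0,2]+K[0,0]*c[0]/-c[2], K[1,2]-K[1,1]*c[1]/-c[2]
im=cv2.imread('pics/'+sys.argv[1]+'.png'); o=[]
for P in [(.685,-.095,.03),(.675,.028,.03)]:
    u,v=px(P); print('px',u,v); u=int(np.clip(u,35,476));v=int(np.clip(v,30,353)); o.append(cv2.resize(im[v-30:v+30,u-35:u+35],None,fx=5.6,fy=5.6,interpolation=cv2.INTER_CUBIC))
cv2.imwrite('pics/'+sys.argv[1]+'c.png',np.hstack(o))
w=w.reshape(-1,3)
def ln(sel,ys,pick,yy):
    q=w[sel]; P=[]
    for y in ys:
        r=q[abs(q[:,1]-y)<.003]
        if len(r): P.append(r[(np.argmax if pick else np.argmin)(r[:,0]),:2])
    P=np.array(P); ok=np.ones(len(P),bool)
    for _ in range(4):
        c=np.polyfit(P[ok,1],P[ok,0],1); e=P[:,0]-np.polyval(c,P[:,1]); ok=abs(e)<.0025
    print('yaw',np.round(-np.degrees(np.arctan(c[0])),2),'x@y=30,-31,-93',np.round(np.polyval(c,yy)*1e3,1),ok.sum(),len(P))
yy=[.03,-.031,-.093]
ln((abs(w[:,2]-.045)<.004)&(w[:,0]>.63)&(w[:,0]<.697),np.arange(-.115,.05,.004),1,yy)
ln((abs(w[:,2]-.05)<.004)&(w[:,0]>.715)&(w[:,0]<.75),np.arange(-.17,.1,.004),1,yy)
E
python3 chk.py w4
```

```text
[ 0.70882857 -0.19497892  0.154808  ] [ 0.40238021  0.91363665 -0.03646122 -0.04504241]
[ 0.68123109 -0.14125248  0.31979577]
px 326.392924173917 100.2242064584935
px 427.00543127857895 -25.470090150832362
yaw 8.55 x@y=30,-31,-93 [670.8 680.  689.3] 29 31
yaw 2.23 x@y=30,-31,-93 [725.1 727.5 729.9] 29 53
```

View pics/w4.png

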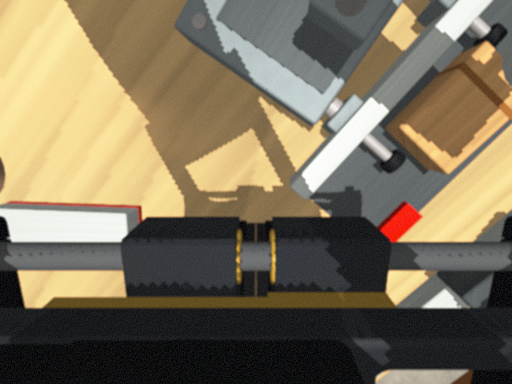

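View pics/w4c.png

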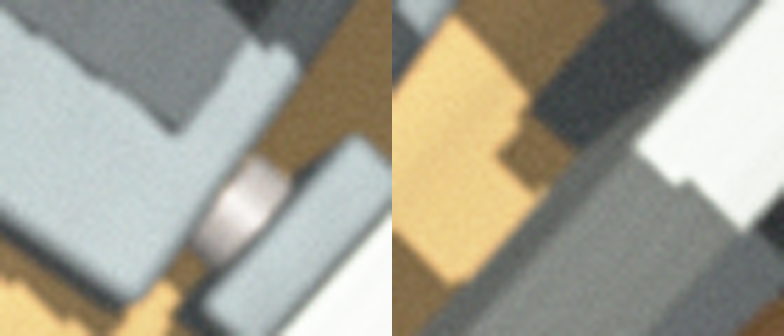

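```bash
python3 - <<'E'
from pl import plan
from h import robot
o=robot.observe(); q=o['ee_rot']
plan(q,o['tcp_pos'],[(.45,-.19,.2,-20,5),(.45,.13,.2,-50,6),(.695,.125,.17,-22,5)])
E
```

```text
[36, -38, -3, -4.0], [38, -35, -3, -4.0], [41, -33, -3, -4.0], [43, -30, -3, -4.0], [45, -27, -3, -4.0], 
[25, 47, -2, -8.3], [18, 50, -2, -8.3], [10, 52, -2, -8.3], [2, 53, -2, -8.3], [-5, 53, -2, -8.3], [-13, 52, -2, -8.3], 
[-45, -20, 0, -4.4], [-44, -23, 0, -4.4], [-42, -26, 0, -4.4], [-40, -30, 0, -4.4], [-37, -33, 0, -4.4],
```

Emit:
servo_tool:
  motion:
    - [36,-38,-3,-4]
    - [38,-35,-3,-4]
    - [41,-33,-3,-4]
    - [43,-30,-3,-4]
    - [45,-27,-3,-4]
    - [25,47,-2,-8.3]
    - [18,50,-2,-8.3]
    - [10,52,-2,-8.3]
    - [2,53,-2,-8.3]
    - [-5,53,-2,-8.3]
    - [-13,52,-2,-8.3]

```text
time: 31.1
tcp_pos: [0.4181, 0.1305, 0.2027]
ee_rot: [-0.213, 0.975, -0.003, -0.058]
ft_force: [0.8, -0.1, 0.5]
grip_width: 0.007
```

```bash
python3 - <<'E'
from pl import plan
from h import robot
o=robot.observe(); q=o['ee_rot']
plan(q,o['tcp_pos'],[(.695,.125,.165,-22,5)])
E
```

```text
[-50, -24, 1, -4.4], [-48, -28, 1, -4.4], [-46, -32, 1, -4.4], [-44, -35, 1, -4.4], [-41, -38, 1, -4.4],
```

Emit:
servo_tool:
  motion:
    - [-50,-24,1,-4.4]
    - [-48,-28,1,-4.4]
    - [-46,-32,1,-4.4]
    - [-44,-35,1,-4.4]
    - [-41,-38,1,-4.4]
    - [0,0,0,0]

```text
time: 31.85
tcp_pos: [0.6947, 0.1321, 0.1668]
ee_rot: [-0.41, 0.91, 0.008, -0.057]
ft_force: [-1.5, 0.9, -0.8]
grip_width: 0.007
```

```bash
python3 chk.py w5
```

```text
[0.69473459 0.13207171 0.16679005] [-0.40989575  0.91031925  0.00837078 -0.05687057]
[0.66777963 0.08800082 0.33607787]
px 85.70899361988694 8.833798271062477
px 188.79359853068166 106.91338380407751
yaw 8.47 x@y=30,-31,-93 [671.1 680.2 689.4] 28 38
yaw 2.02 x@y=30,-31,-93 [725.6 727.7 729.9] 25 48
```

View pics/w5c.png

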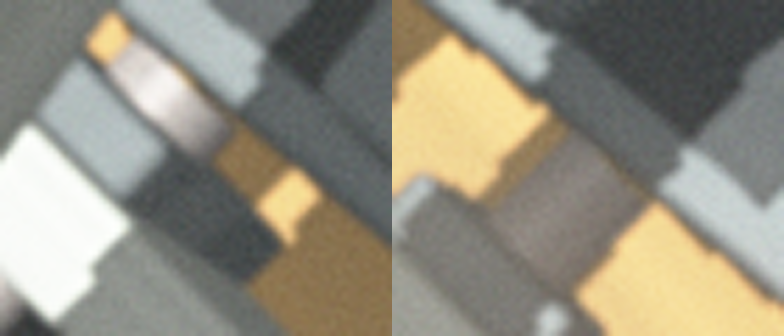

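```bash
python3 - <<'E'
from pl import plan
from h import robot
o=robot.observe(); q=o['ee_rot']
plan(q,o['tcp_pos'],[(.45,.12,.16,33,5),(.45,.04,.05,0,3)])
E
```

```text
[34, 35, 7, 6.6], [38, 30, 7, 6.6], [41, 26, 7, 6.6], [43, 21, 7, 6.6], [46, 16, 7, 6.6], 
[3, -26, 37, 0.0], [3, -26, 37, 0.0], [3, -26, 37, 0.0],
```

Emit:
servo_tool:
  motion:
    - [34,35,6,6.6]
    - [38,30,6,6.6]
    - [41,26,6,6.6]
    - [43,21,6,6.6]
    - [46,16,6,6.6]
    - [3,-26,37,0]
    - [3,-26,37,0]
    - [3,-26,37,0]
    - [0,0,0,0]

```text
time: 33.02
tcp_pos: [0.4302, 0.0375, 0.0634]
ee_rot: [-0.127, 0.991, -0.009, -0.046]
ft_force: [-0.0, 0.9, 0.5]
grip_width: 0.005
```

```bash
python3 - <<'E'
from pl import plan
from h import *
o=robot.observe(); q=o['ee_rot']; print(o['tcp_pos'],q,np.degrees(2*np.arctan2(q[0],q[1])))
plan(q,o['tcp_pos'],[(.465,.0315,.02,0,2),(.495,.0315,.02,0,2)])
E
```

```text
[0.43019093 0.03753485 0.06344355] [-0.12703739  0.99078906 -0.00935594 -0.0459457 ] -14.6130155946425
[-18, -7, 20, 0.0], [-18, -7, 20, 0.0], 
[-14, -4, -1, 0.0], [-14, -4, -1, 0.0],
```

Emit:
servo_tool:
  motion:
    - [-16,-6,20,0]
    - [-16,-6,20,0]
    - [-12,-3,0,0]
    - [-10,-3,0,0]
    - [0,0,0,0]

```text
time: 33.65
tcp_pos: [0.4881, 0.0351, 0.0285]
ee_rot: [-0.128, 0.991, -0.01, -0.038]
ft_force: [0.4, -0.6, 0.7]
grip_width: 0.001
```

```bash
python3 - <<'E'
from pl import plan
from h import *
o=robot.observe(); q=o['ee_rot']; print(o['tcp_pos'],q,o['ft_force'])
plan(q,o['tcp_pos'],[(.502,.0315,.02,0,2)])
E
```

```text
[0.48810649 0.03511119 0.02852792] [-0.12754997  0.99103465 -0.01013074 -0.03845369] [ 0.39443607 -0.55888043  0.69853391]
[-7, -3, 4, 0.0], [-7, -3, 4, 0.0],
```

Emit:
servo_tool:
  motion:
    - [-6,-3,4,0]
    - [-5,-3,2,0]
    - [-3,-1,0,0]
    - [-2,0,0,0]
    - [-2,0,0,0]

```text
time: 34.28
tcp_pos: [0.5068, 0.0325, 0.0215]
ee_rot: [-0.128, 0.991, -0.01, -0.039]
ft_force: [-6.8, -2.2, 5.6]
grip_width: 0.005
```

Emit:
servo_tool:
  motion:
    - [-3,0,0,0]
    - [-3,0,-1,0]

```text
time: 34.52
tcp_pos: [0.5067, 0.0327, 0.0216]
ee_rot: [-0.128, 0.991, -0.011, -0.047]
ft_force: [-10.8, -4.4, 6.3]
grip_width: 0.004
```

Emit:
servo_tool:
  motion:
    - [-4,0,-1,0]
    - [-4,0,-1,0]

```text
time: 34.78
tcp_pos: [0.5065, 0.0327, 0.0216]
ee_rot: [-0.128, 0.99, -0.011, -0.056]
ft_force: [-13.9, -6.6, 11.2]
grip_width: 0.003
```

```bash
python3 - <<'E'
from h import *
rep(.606,-.034,8)
E
```

```text
stand x,y mm, yaw deg [606.7 -33.4   8.8] rms 0.95 (np.int64(38), 23, 17)
cornerL [520.7  32.2] cornerR [ 544.5 -121.9] frontL [671.3  39.4] frontR [690.3 -83.2]
[0.5065 0.0327 0.0216] [-0.128  0.99  -0.011 -0.057] [-13.9  -4.9  10.8] 34.83
```

Emit:
servo_tool:
  motion:
    - [10,3,0,0]
    - [40,10,-3,0]
    - [15,10,-40,0]
    - [5,0,-50,0]
    - [0,0,-50,0]

```text
time: 35.45
tcp_pos: [0.4416, 0.0435, 0.1698]
ee_rot: [-0.128, 0.99, -0.01, -0.062]
ft_force: [0.8, -0.5, 0.3]
grip_width: 0.01
```

```bash
python3 - <<'E'
from pl import plan
from h import *
rep(.606,-.034,8)
o=robot.observe(); q=o['ee_rot']; print(o['tcp_pos'])
plan(q,o['tcp_pos'],[(.42,-.19,.19,30,5),(.705,-.195,.19,30,6)])
E
```

```text
stand x,y mm, yaw deg [606.7 -33.7   8.3] rms 1.02 (np.int64(38), 23, 17)
cornerL [521.2  32.6] cornerR [ 543.8 -121.7] frontL [672.   38.5] frontR [689.9 -84.2]
[0.4463 0.0435 0.1772] [-0.128  0.99  -0.011 -0.056] [4.7 0.4 4.7] 35.5
[0.44633843 0.04352382 0.17715137]
[17, -44, 0, 6.0], [12, -45, 0, 6.0], [8, -46, 0, 6.0], [3, -47, 0, 6.0], [-2, -47, 0, 6.0], 
[-46, 12, -5, 5.0], [-45, 15, -5, 5.0], [-43, 19, -5, 5.0], [-41, 23, -5, 5.0], [-39, 27, -5, 5.0], [-37, 30, -5, 5.0],
```

Emit:
servo_tool:
  motion:
    - [17,-44,-3,6]
    - [12,-45,-3,6]
    - [8,-46,0,6]
    - [3,-47,0,6]
    - [-2,-47,0,6]
    - [-46,12,-5,5]
    - [-45,15,-5,5]
    - [-43,19,-5,5]
    - [-41,23,-5,5]
    - [-39,27,-5,5]
    - [-37,30,-5,5]
    - [0,0,0,0]

```text
time: 37.0
tcp_pos: [0.7133, -0.2075, 0.1964]
ee_rot: [0.401, 0.915, -0.036, -0.036]
ft_force: [-0.7, -0.1, -0.8]
grip_width: -0.001
```

```bash
python3 chk.py w6
```

```text
[ 0.71325429 -0.20753209  0.19639842] [ 0.40078504  0.91475008 -0.03608712 -0.03607442]
[ 0.68257337 -0.15280379  0.36104738]
px 326.3586331764378 89.7572193182334
px 414.8064990624781 -20.856235685986007
yaw 8.42 x@y=30,-31,-93 [671.  680.  689.2] 30 33
yaw 2.13 x@y=30,-31,-93 [725.4 727.7 730. ] 29 53
```

View pics/w6c.png

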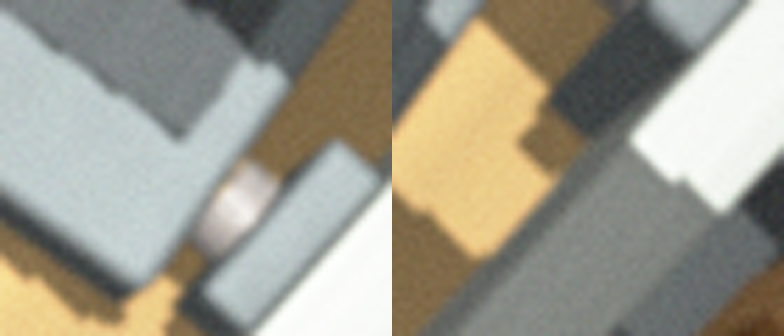

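View pics/w6.png

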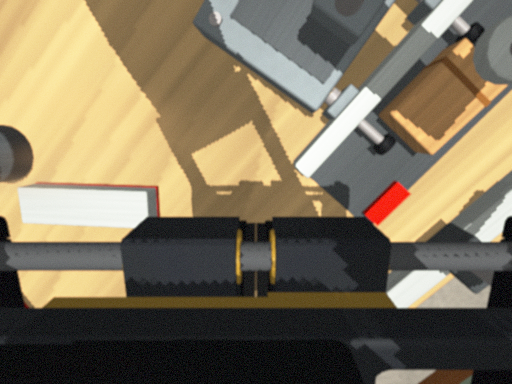

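```bash
python3 - <<'E'
from h import *
rep(.606,-.034,8)
print(robot.close_job())
E
```

```text
stand x,y mm, yaw deg [606.1 -33.4   8.8] rms 0.74 (np.int64(16), 5, 11)
cornerL [520.1  32.3] cornerR [ 543.9 -121.9] frontL [670.8  39.3] frontR [689.7 -83.2]
[ 0.7113 -0.2078  0.1986] [ 0.401  0.915 -0.036 -0.036] [-0.   0.3  0.3] 37.1
the job is handed in; nothing more can be done
None
```

I walked the stand forward with alternating pushes on its two rear corners and eased the left side, then the right side, onto the stops. I then seated each side again and handed the job in at about 37 s.

**Last checks**
- **Contact:** The final wrist view shows the right side of the base flush on its nose with no brass showing. An earlier wrist view showed the left nose flush. After that, a push of about 14 N on the left corner gave no measurable movement.
- **Square and centred:** The stand rests about 6° out of square with the fence, because the two stops are set differently. The most I measured was about 9°. It sits roughly 4 to 14 mm from the middle of the fence.
- **Forces:** The largest pushing force I read was about 19 N.
- **Clearance:** The planned paths kept the fingers at least about 3 mm from the readout and well clear of the post. The bar, clamp foot and workpiece look undisturbed in the last views. I did not check the other bystanders again, but no path came near them.

**Checks that disagreed or fell short**
- **First left seating push:** It had shifted the right side off its stop by about 1 mm, and a bit of its brass pin showed. I re-seated the right side at about 19 N, then the left at lower force, and the front edge did not move.
- **Remaining doubt:** The images resolve about 1 mm, so a gap at either stop smaller than that can't be ruled out. The scene camera also reads about 2 mm further forward than the wrist camera.
- **Tool tilt:** The tool leaned by up to about 7° while pushing under load, so the final pushes landed near the top edge of the base. The stand did not tip.

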